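# Free a battery pack from its charging dock

## Task

Two cordless-blender battery packs sit in charging docks on the worktop. On the dock with the green pack, lift the hold-down bar by its black ball until it stands about upright, then slide the green pack, flat on the worktop, straight out of the open end of the dock (the end with the ball, to the left) until it is well clear of the side guides. Leave the bar up and let the pack go; leave the orange pack and its bar alone.

Things in the scene. Friction and masses are not known exactly. Their poses are not given: they have to be found in the camera images.
- green_pack: Block 80 x 50 x 36 mm (x, y, z), green above, black below, 0.25-0.5 kg, flat on the worktop in a fixed grey dock. Origin: centre of underside. -x: its front (open end of the dock, ball end), the way it slides out, leftwards within 20 deg of world +y. Behind it a 22 mm high block; guides 18 mm high, 3 mm off its sides (outer faces y = +-36), flank it only behind x = +8. Grasp across y ahead of them. Clear of them after 32 mm of travel.
- green_bar (a joint): Angle (rad) of the steel bar over the pack: starts 0-0.05 (down), 1.57 upright, stop 1.9; stays where left; 1-2 N lifts it. In the home pack's frame: hinge along y at x = 55, z = 32 mm; black 22 mm grip ball at x = -44, y = 0, z = 68 when down, swinging up and back over the hinge. Arm 16 mm wide, top at z = 48; its nose hooks 3 mm before the pack. Gripped across y, the ball swivels.
- orange_pack: Bystander: the same pack in orange, in an identical dock with an identical bar; origin and axes as for the green one. (Room: a wall cabinet with handles hangs beyond x = 0.60 m, its underside 0.53 m above the worktop; swing past with the arm drawn in.)
- orange_bar (a joint): Bystander: angle (rad) of the hold-down bar over the orange pack, 0 = down; it starts at 0 to 0.05 and stays down.
Mind the look-alikes: they are no part of the job. Leave any red look-alike of the green_pack alone.

How it is judged:
On the way, in this order (a step that is already met when the one before it is completed fails the run):
1. the green pack's bar is raised to at least 1.1 rad while the pack is still home (within 15 mm) (value of joint green_bar above 1.1 rad and distance of green_pack from where it was at the start of the episode below 0.015 m), for 0.2 s.
2. the green pack has been slid more than 45 mm out (distance of green_pack from where it was at the start of the episode above 0.045 m), for 0.2 s.
At the end, for the whole second after the job is handed in: The green pack lies flat and at rest on the worktop, 45 to 200 mm from where it sat in its dock; its bar still stands up (over 1.0 rad); the orange pack is within 15 mm of its start and its bar is down (under 0.2 rad) (distance of green_pack from where it was at the start of the episode between 0.045 and 0.2 m and height (world z) of green_pack below 0.006 m and angle between green_pack's own z axis and vertical below 0.1 rad and linear speed of green_pack below 0.02 m/s and value of joint green_bar above 1 rad and distance of orange_pack from where it was at the start of the episode below 0.015 m and value of joint orange_bar below 0.2 rad); the robot touches nothing.
It fails at once if the green pack is moved more than 15 mm while its bar is below 0.6 rad (distance of green_pack from where it was at the start of the episode above 0.015 m and value of joint green_bar below 0.6 rad).
It fails at once if the green pack is lifted more than 25 mm or tipped more than 0.4 rad instead of slid (height (world z) of green_pack above 0.025 m or angle between green_pack's own z axis and vertical above 0.4 rad).
It fails at once if the orange pack is moved more than 15 mm or its bar raised over 0.3 rad (distance of orange_pack from where it was at the start of the episode above 0.015 m or value of joint orange_bar above 0.3 rad).
It also fails if it takes over 46 s, if anything falls off the work surface, if the arm or the gripper's body presses on something with over 40 N, if the wrist force passes 120 N, or if a joint passes its speed limit or range.

## Robot

A 6-joint arm with a two-finger parallel gripper is mounted at the origin on a cart in front of the work surface, level with it; the furniture and walls round the work are solid. World frame = base frame: x ahead of the robot, y to its left, z up, the work surface at z = 0. Lengths are in m, angles in rad, forces in N, time in s.
With the tool pointing down it reaches from about 0.275 to 0.775 m from the base axis. Payload 14.6 kg.
Tool frame: the origin (TCP) lies on the centre line of the jaws, within the pads' length; the fingertips stand tips_ahead ahead of it and the grasp point (between the pads) lies 3 mm ahead of it (tips_ahead is the distance from the TCP to the fingertips, in m); z points along the fingers, y is the line along which they close (so a half turn about z gives the same grasp; the last joint's range is limited). The gripper opens to 85 mm and grips with 20 to 120 N. Pads are 22 mm wide; open, the fingers measure 114 mm over their backs; the gripper's body (76 mm by 85 mm) begins 54 mm behind the grasp point. The pads swing forward as they close: fully open they stand 13 mm farther back than shut.
Start: joints at [-1.491, 0.263, -0.048, 1.259, 0, 1.415], TCP at [0.122, -0.511, 0.253] pointing down, gripper open.
Joint ranges: [-2.65, 2.65], [-0.89, 1.7], [-1.18, 1.37], [-2.13, 2.11], [-1.35, 1.29], [-3.14, 3.14]. Speed limits (rad/s): [1.89, 1.89, 2.57, 2.79, 3.14, 3.14].

## Interface

Orientations are given as a rotation vector (axis times angle).
In Python, from rig import read_state, grab_frame, sign_off, tips_ahead gives the robot as it stands. The module is installed in compiled form; this text tells all that it offers.
- The arm moves only by the tool play_rows, never from a script. Its argument "commands" is a list of rows, each an object with "xyz": the shift along the tool's x, y, z each as a share of 200 mm, from -1 to 1, a list of three; "yaw": the turn about the tool's z as a share of 2 pi rad, from -1 to 1. A call has 1 to 10 rows; each row shifts and turns the commanded pose from where the row before left it, along the tool's axes as they then stand; what a row does not reach is not made up. A row lasts 1/10 s, in which the tool goes at most 50 mm and 8.59 degrees, less where a joint would pass 70% of its speed; a pose out of reach is approached as far as the arm can. A call with a number of a shift or a turn outside -1 to 1 is refused whole. A call with a gripper value outside its range is refused whole. "claw" is the opening, from 0 (shut) to 1 (fully open), set as the call begins (left out, the last holds). The fingers move at their own pace and stop on an object; "newtons" is the grip in N (left out, the last holds). Time passes only in rows, so rows that do not move let the fingers close. It gives the time, the measured TCP pose, the force, the opening and the grip force at its end, in the units of the state.
- read_state(): the state, without advancing time (a new reading comes with each control period).
- grab_frame(name): name is "side" or "top" or "wrist"; returns a dict with "img" (420x560x3 uint8, red, green, blue), "z_map" (420x560 float32, m along the optical axis (not along the pixel's ray), 0 where there is no reading), "mtx" (3x3 intrinsics, pixels), "R" (3x3) and "t" (3): a world point X has camera coordinates R X + t. Camera axes: x right, y down, z forward; pixel columns grow to the right and rows downward; lengths in m; the calibration is good to about 2 mm. A picture is of the moment at which its call begins.
- sign_off(): hands the job in; it is judged then, once.
The state is a dict: "time_s": time; "joints": joint angles; "joint_velocities": joint speeds; "effort": joint torques, N m; "tool_pos": TCP position; "orientation": TCP orientation; "force": force on the tool from outside, world axes, zero at the start; "torque": the same for the moment, N m; "grip_width": finger opening in m; "finger_force": force on a finger pad.
Only numpy, scipy, OpenCV 4.12 (cv2) and the standard library are available. Lean on these libraries where they do the work, as an engineer would, in place of code of your own. Each camera call takes 0.05 s, during which the arm holds its last target. There are 200 camera calls.

## Working session

There is one attempt and no reset: what is moved stays moved. The work goes in short steps, Python scripts to look and compute and a tool call to move; the robot and the scene stay as the last step left them, time stands still between calls to the robot, and variables do not carry over. Pictures are saved under pics/ and viewed, at most 10 in all, crops included, and the job is handed in when it is done.

Besides the shell and the picture viewer there is one more tool, called after "Emit:" as name(argument=value, ...), one argument or row to a line, values as JSON. play_rows: Moves the arm, as the interface text tells. Shift numbers are shares of 200 mm and turn numbers shares of 2 pi rad, none past 1 either way. Its arguments: {"type":"object","properties":{"commands":{"type":"array"},"claw":{"type":"number"},"newtons":{"type":"number"}},"required":["commands"]}

```bash
mkdir -p pics; python3 - <<'E'
from rig import *
import cv2,numpy as np
s=read_state();print(s,tips_ahead)
ims=[]
for n in("side","top"):
    f=grab_frame(n);np.savez(n,**f);cv2.imwrite(f"pics/{n}0.png",f["img"][...,::-1])
    print(n,f["mtx"].round(1).tolist(),f["R"].round(3).tolist(),f["t"].round(3).tolist())
E
```

```text
{'time_s': 0.0, 'joints': array([-1.49125525e+00,  2.63546661e-01, -4.89340551e-02,  1.25940014e+00,
        2.66357687e-05,  1.41550490e+00]), 'joint_velocities': array([ 8.06259590e-04, -2.55513930e-04, -2.56539633e-04,  7.63357521e-06,
        2.30862828e-03, -7.15991178e-04]), 'effort': array([ 4.44901336e-03, -6.37632537e+01,  3.84569407e+01,  1.36487916e-02,
        4.18043089e-05, -1.12449143e-05]), 'tool_pos': array([ 0.12214335, -0.51033938,  0.25281384]), 'orientation': array([-3.11888633e+00, -3.67900160e-01, -1.06280607e-04]), 'force': array([-0.58365268,  0.13817036,  0.41458326]), 'torque': array([ 0.00494831, -0.00850374,  0.04251146]), 'finger_force': 0.0, 'grip_width': 0.08516109367707948} 0.022
side [[396.6, 0.0, 278.7], [0.0, 396.6, 205.0], [0.0, 0.0, 1.0]] [[0.995, -0.101, 0.019], [-0.033, -0.487, -0.873], [0.097, 0.868, -0.488]] [-0.476, 0.095, 0.771]
top [[385.3, 0.0, 281.9], [0.0, 385.3, 210.5], [0.0, 0.0, 1.0]] [[0.006, -1.0, 0.003], [-0.996, -0.006, -0.093], [0.093, -0.003, -0.996]] [0.061, 0.49, 0.915]
```

View pics/top0.png

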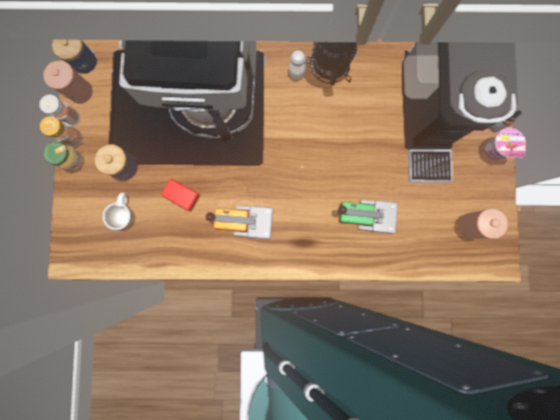

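View pics/side0.png

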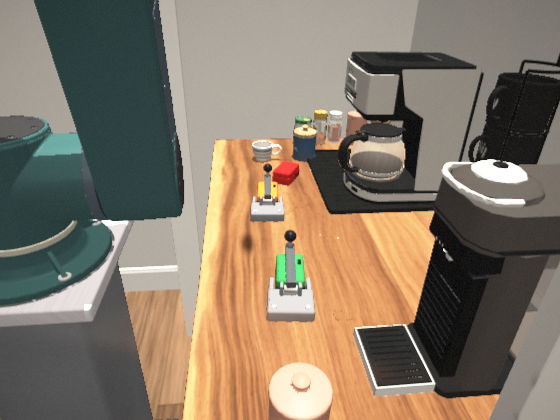

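The top view shows the green pack at about (358,213) with its ball at (341,210), and the orange pack at (230,220). The red look-alike is at (180,194). The side view confirms both bars are down, with the green ball at (290,236).

```bash
cat > h.py <<'E'
import numpy as np,cv2
def cloud(f):
    h,w=f["z_map"].shape;v,u=np.mgrid[:h,:w];z=f["z_map"];K=f["mtx"]
    c=np.stack([(u-K[0,2])/K[0,0]*z,(v-K[1,2])/K[1,1]*z,z],-1)
    P=(c-f["t"])@f["R"];P[z<=0]=np.nan;return P
def col(f,name):
    H=cv2.cvtColor(np.ascontiguousarray(f["img"]),cv2.COLOR_RGB2HSV).astype(int)
    h,s,v=H[...,0],H[...,1],H[...,2]
    return dict(green=(h>45)&(h<80)&(s>120)&(v>60),black=(v<60))[name]
E
python3 - <<'E'
from h import *
for n in("top","side"):
    f=dict(np.load(n+".npz"));P=cloud(f)
    reg=(abs(P[...,0]-.49)<.1)&(abs(P[...,1]+.17)<.14)
    g=col(f,"green")&reg;Q=P[g]
    print(n,len(Q),Q.mean(0),np.percentile(Q,[2,98],axis=0).round(4).tolist())
    t=Q[abs(Q[:,2]-.036)<.006][:,:2]
    r=cv2.minAreaRect((t*1000).astype(np.float32));print(r)
    b=P[col(f,"black")&reg&(P[...,2]>.056)&(P[...,2]<.1)];print("ball",len(b),np.median(b,0),b.min(0),b.max(0))
    # everything raised in region
    q=P[reg&(P[...,2]>.012)&(P[...,2]<.1)]
    r=cv2.minAreaRect((q[:,:2]*1000).astype(np.float32));print("all",r)
    a=P[reg&(P[...,2]>.043)&(P[...,2]<.052)][:,:2]
    r=cv2.minAreaRect((a*1000).astype(np.float32));print("bar",r)
E
```

```text
<stdin>:6: RuntimeWarning: Mean of empty slice.
  ret = um.true_divide(
Traceback (most recent call last):
IndexError: index -1 is out of bounds for axis 0 with size 0
```

```bash
cat > m.py <<'E'
from h import *
for n in("top","side"):
    f=dict(np.load(n+".npz"));P=cloud(f)
    g=col(f,"green");_,L,S,C=cv2.connectedComponentsWithStats(g.astype(np.uint8))
    u,v=((358,213) if n=="top" else (290,268))
    k=[i for i in range(1,len(S)) if S[i,4]>8 and np.hypot(*(C[i]-(u,v)))<40]
    Q=P[np.isin(L,k)];c=np.nanmedian(Q,0);print(n,len(Q),c)
    reg=(np.hypot(*(P[...,:2]-c[:2]).transpose(2,0,1))<.11)
    t=Q[abs(Q[:,2]-.036)<.008][:,:2]
    if len(t)>4: print("green",cv2.minAreaRect((t*1000).astype(np.float32)))
    b=P[reg&(P[...,2]>.062)&(P[...,2]<.1)]
    if len(b): print("ball",len(b),np.median(b,0),b.min(0),b.max(0))
    q=P[reg&(P[...,2]>.012)&(P[...,2]<.1)]
    print("all",cv2.minAreaRect((q[:,:2]*1000).astype(np.float32)))
    a=P[reg&(P[...,2]>.042)&(P[...,2]<.053)][:,:2]
    if len(a): print("bar",len(a),cv2.minAreaRect((a*1000).astype(np.float32)))
E
python3 m.py
```

```text
top 0 [nan nan nan]
all ((0.0, 0.0), (0.0, 0.0), 0.0)
side 499 [ 0.47491204 -0.1314759   0.03598207]
green ((483.73876953125, -127.92132568359375), (82.95970153808594, 47.51173782348633), 83.96937561035156)
ball 115 [ 0.48824748 -0.08365396  0.07556877] [ 0.47825905 -0.0892183   0.0634129 ] [ 0.49834014 -0.07366969  0.08293221]
all ((482.1451110839844, -146.29150390625), (146.58551025390625, 76.01390075683594), 83.73271179199219)
bar 397 ((488.14459228515625, -128.35655212402344), (107.4771499633789, 33.87992477416992), 79.034423828125)
  return np.nanmean(a, axis, out=out, keepdims=keepdims)
```

```bash
python3 - <<'E'
from h import *
f=dict(np.load("top.npz"));P=cloud(f)
print(f["img"][205,352:366].tolist(), f["img"][222,345:372:4].tolist()); print(P[222,345:400:6].round(3).tolist(), P[213,335:400:5].round(3).tolist())
im=f["img"].astype(int);g=(im[...,1]>im[...,0]*1.5)&(im[...,1]>im[...,2]*1.5)&(im[...,1]>70)
g[:195]=0;g[235:]=0;g[:,:330]=0;g[:,410:]=0
v,u=np.nonzero(g);print(len(u),u.min(),u.max(),v.min(),v.max())
# rays to plane z=.036
K=f["mtx"];d=np.stack([(u-K[0,2])/K[0,0],(v-K[1,2])/K[1,1],np.ones(len(u))],-1)@f["R"];o=-f["R"].T@f["t"]
X=o+d*((.036-o[2])/d[:,2])[:,None];print(cv2.minAreaRect((X[:,:2]*1000).astype(np.float32)))
cv2.imwrite("pics/c.png",cv2.resize(f["img"][180:250,320:420,::-1],None,fx=7,fy=7,interpolation=cv2.INTER_CUBIC))
E
```

```text
[[132, 143, 122], [131, 138, 119], [130, 139, 119], [130, 151, 122], [132, 179, 132], [131, 204, 140], [131, 218, 146], [130, 220, 147], [130, 220, 146], [128, 218, 144], [125, 216, 140], [126, 215, 141], [122, 212, 136], [120, 208, 132]] [[106, 127, 75], [106, 146, 87], [109, 172, 105], [115, 194, 123], [123, 205, 134], [128, 215, 143], [133, 222, 151]]
[[0.462, -0.09, 0.022], [0.462, -0.103, 0.033], [0.462, -0.117, 0.033], [0.462, -0.131, 0.034], [0.462, -0.145, 0.035], [0.463, -0.163, 0.021], [0.462, -0.173, 0.041], [0.463, -0.192, 0.022], [0.463, -0.206, 0.024], [0.465, -0.228, -0.001]] [[0.486, -0.069, -0.002], [0.48, -0.07, 0.075], [0.482, -0.086, 0.048], [0.482, -0.097, 0.05], [0.482, -0.11, 0.048], [0.482, -0.121, 0.048], [0.482, -0.134, 0.046], [0.482, -0.145, 0.048], [0.482, -0.157, 0.047], [0.483, -0.169, 0.047], [0.485, -0.188, 0.019], [0.485, -0.2, 0.02], [0.485, -0.213, 0.02]]
103 341 373 203 223
((483.4505310058594, -116.45123291015625), (74.59657287597656, 46.63486099243164), 83.98450469970703)
```

View pics/c.png

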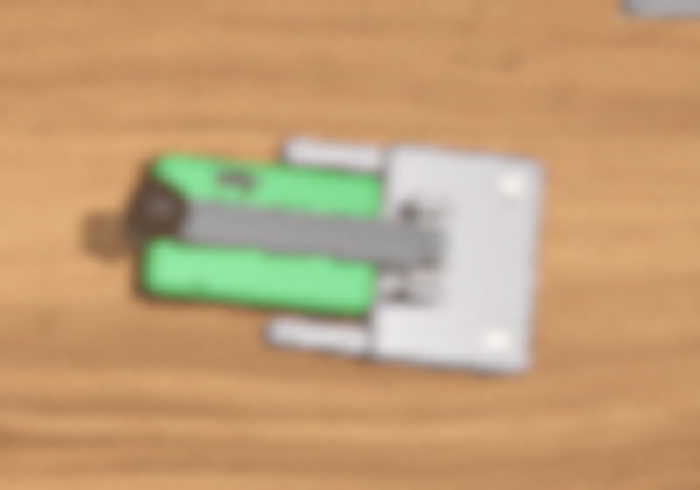

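The crop shows the ball centre at about (342.6, 209.6) px, the bar running along the pack, and guides beside the rear half only. Combining both views puts the ball at about (0.488, -0.078, 0.069), with the slide direction about 5° off +y. I'll yaw first, then travel.

Emit:
play_rows(
  commands=[
    {"xyz": [0,0,0],"yaw": -0.02},
    {"xyz": [0,0,0],"yaw": -0.02},
    {"xyz": [0,0,0],"yaw": -0.02},
    {"xyz": [0,0,0],"yaw": -0.02},
    {"xyz": [0,0,0],"yaw": -0.02},
    {"xyz": [0,0,0],"yaw": -0.02},
    {"xyz": [0,0,0],"yaw": -0.02},
    {"xyz": [0,0,0],"yaw": -0.02},
    {"xyz": [0,0,0],"yaw": -0.02},
    {"xyz": [0,0,0],"yaw": -0.019},
  ],
)

```text
time_s: 1.1
tool_pos: [0.1221, -0.5104, 0.253]
orientation: [-2.309, -2.13, -0.001]
force: [0.3, 0.3, 1.1]
grip_width: 0.0853
finger_force: 0.0
```

Emit:
play_rows(
  commands=[
    {"xyz": [0.15,0.106,0],"yaw": 0},
    {"xyz": [0.15,0.106,0],"yaw": 0},
    {"xyz": [0.15,0.106,0],"yaw": 0},
    {"xyz": [0.15,0.106,0],"yaw": 0},
    {"xyz": [0.15,0.106,0],"yaw": 0},
    {"xyz": [0.15,0.106,0],"yaw": 0},
    {"xyz": [0.15,0.106,0],"yaw": 0},
    {"xyz": [0.15,0.106,0],"yaw": 0},
    {"xyz": [0.15,0.106,0],"yaw": 0},
    {"xyz": [0.15,0.106,0],"yaw": 0},
  ],
  claw=0.6,
)

```text
time_s: 2.1
tool_pos: [0.3597, -0.2284, 0.2532]
orientation: [-2.314, -2.124, -0.0]
force: [-0.3, -0.7, -1.0]
grip_width: 0.0513
finger_force: 0.0
```

Emit:
play_rows(
  commands=[
    {"xyz": [0.16,0.115,0],"yaw": 0},
    {"xyz": [0.16,0.115,0],"yaw": 0},
    {"xyz": [0.16,0.115,0],"yaw": 0},
    {"xyz": [0.16,0.115,0],"yaw": 0},
    {"xyz": [0.16,0.115,0],"yaw": 0},
    {"xyz": [0,0,0.1],"yaw": 0},
    {"xyz": [0,0,0],"yaw": 0},
  ],
)

```text
time_s: 2.8
tool_pos: [0.4867, -0.0791, 0.2313]
orientation: [-2.31, -2.124, 0.003]
force: [-0.8, 0.6, -0.3]
grip_width: 0.0515
finger_force: 0.0
```

```bash
python3 - <<'E'
from rig import *
from h import *
print(read_state()["tool_pos"])
f=grab_frame("wrist");np.savez("w1",**f);cv2.imwrite("pics/w1.png",f["img"][...,::-1])
P=cloud(f);print(f["R"].round(3).tolist(),(-f["R"].T@f["t"]).round(3))
near=np.hypot(P[...,0]-.488,P[...,1]+.078)<.03
b=P[near&(P[...,2]>.062)&(P[...,2]<.1)];print("ball",len(b),np.median(b,0),b.min(0),b.max(0))
reg=(abs(P[...,0]-.484)<.08)&(abs(P[...,1]+.12)<.12)
a=P[reg&(abs(P[...,2]-.036)<.006)&col(f,"green")]
if len(a):print("green",len(a),cv2.minAreaRect((a[:,:2]*1000).astype(np.float32)))
E
```

```text
[ 0.48669837 -0.07914211  0.23133319]
[[0.997, -0.083, -0.004], [-0.078, -0.944, 0.322], [-0.031, -0.32, -0.947]] [0.493 0.003 0.351]
ball 486 [ 0.487553   -0.0740074   0.07741865] [ 0.47684895 -0.08610337  0.06676184] [ 0.49807523 -0.06504024  0.08201496]
green 1935 ((483.34600830078125, -118.06694030761719), (77.71308135986328, 47.885555267333984), 83.93464660644531)
```

View pics/w1.png

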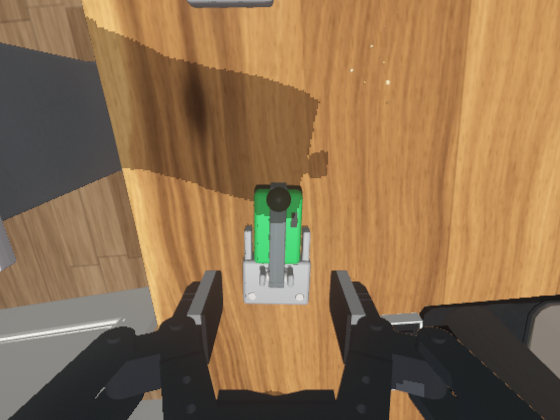

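The wrist view is clean: ball at (278,198), with the bar running straight down between the open fingers. The ball centre is now about (0.4875, -0.0755, 0.071). I'll descend onto it and grip.

Emit:
play_rows(
  commands=[
    {"xyz": [0.018,0.003,0.15],"yaw": 0},
    {"xyz": [0,0,0.2],"yaw": 0},
    {"xyz": [0,0,0.2],"yaw": 0},
    {"xyz": [0,0,0.12],"yaw": 0},
    {"xyz": [0,0,0.08],"yaw": 0},
    {"xyz": [0,0,0.045],"yaw": 0},
    {"xyz": [0,0,0],"yaw": 0},
    {"xyz": [0,0,0],"yaw": 0},
  ],
)

```text
time_s: 3.65
tool_pos: [0.4886, -0.0772, 0.0752]
orientation: [2.314, 2.123, 0.001]
force: [0.9, 0.3, 0.5]
grip_width: 0.0513
finger_force: 0.0
```

Emit:
play_rows(
  commands=[
    {"xyz": [0,0,0],"yaw": 0},
    {"xyz": [0,0,0],"yaw": 0},
    {"xyz": [0,0,0],"yaw": 0},
    {"xyz": [0,0,0],"yaw": 0},
    {"xyz": [0,0,0],"yaw": 0},
    {"xyz": [0,0,0],"yaw": 0},
  ],
  claw=0,
  newtons=25,
)

```text
time_s: 4.25
tool_pos: [0.4885, -0.0766, 0.0744]
orientation: [2.314, 2.124, 0.001]
force: [2.7, 2.0, 0.4]
grip_width: 0.0199
finger_force: 24.4
```

Emit:
play_rows(
  commands=[
    {"xyz": [-0.018,0,-0.0425],"yaw": 0},
    {"xyz": [-0.021,0,-0.041],"yaw": 0},
    {"xyz": [-0.0245,0,-0.039],"yaw": 0},
    {"xyz": [-0.028,0,-0.0365],"yaw": 0},
    {"xyz": [-0.031,0,-0.034],"yaw": 0},
    {"xyz": [0,0,0],"yaw": 0},
  ],
)

```text
time_s: 4.85
tool_pos: [0.4859, -0.1019, 0.1136]
orientation: [2.315, 2.123, -0.0]
force: [0.3, 1.1, 0.8]
grip_width: 0.0202
finger_force: 25.0
```

Forces are low and the tool is following the arc, so I'll continue.

Emit:
play_rows(
  commands=[
    {"xyz": [-0.034,0,-0.031],"yaw": 0},
    {"xyz": [-0.0365,0,-0.028],"yaw": 0},
    {"xyz": [-0.039,0,-0.0245],"yaw": 0},
    {"xyz": [-0.041,0,-0.021],"yaw": 0},
    {"xyz": [-0.0425,0,-0.018],"yaw": 0},
    {"xyz": [-0.0435,0,-0.0135],"yaw": 0},
    {"xyz": [-0.045,0,-0.01],"yaw": 0},
    {"xyz": [0,0,0],"yaw": 0},
  ],
)

```text
time_s: 5.65
tool_pos: [0.4804, -0.1584, 0.1421]
orientation: [-2.315, -2.122, 0.002]
force: [-7.1, 0.8, 2.3]
grip_width: 0.02
finger_force: 25.0
```

Emit:
play_rows(
  commands=[
    {"xyz": [-0.0455,0,-0.006],"yaw": 0},
    {"xyz": [-0.046,0,-0.002],"yaw": 0},
    {"xyz": [-0.046,0,0.002],"yaw": 0},
    {"xyz": [-0.0455,0,0.006],"yaw": 0},
    {"xyz": [-0.045,0,0.01],"yaw": 0},
    {"xyz": [-0.0435,0,0.0135],"yaw": 0},
    {"xyz": [-0.0425,0,0.018],"yaw": 0},
    {"xyz": [0,0,0],"yaw": 0},
    {"xyz": [0,0,0],"yaw": 0},
  ],
)

```text
time_s: 6.55
tool_pos: [0.4742, -0.2204, 0.1335]
orientation: [-2.314, -2.122, 0.004]
force: [-11.1, 0.9, 1.9]
grip_width: 0.0198
finger_force: 26.1
```

```bash
python3 - <<'E'
from rig import *
from h import *
f=grab_frame("side");cv2.imwrite("pics/s2.png",cv2.resize(f["img"][140:350,180:400,::-1],None,fx=2.5,fy=2.5))
E
```

```text
(no output)
```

View pics/s2.png

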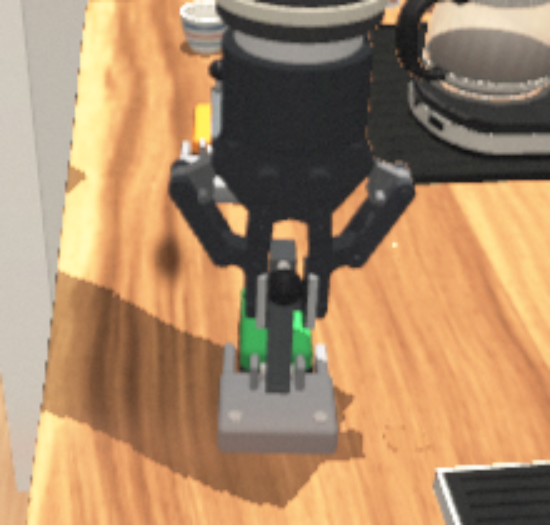

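The crop shows the green bar upright with the ball at (285,283) between the fingers, and the pack still home. The small sideways force suggests the true heading is about 6° rather than 5°. I'll release and rise.

Emit:
play_rows(
  commands=[
    {"xyz": [0,0,0],"yaw": 0},
    {"xyz": [0,0,0],"yaw": 0},
    {"xyz": [0,0,0],"yaw": 0},
    {"xyz": [0,0,-0.05],"yaw": 0},
    {"xyz": [0,0,-0.15],"yaw": 0},
    {"xyz": [0,0,-0.15],"yaw": 0},
    {"xyz": [0,0,-0.15],"yaw": 0.003},
    {"xyz": [0,0,0],"yaw": 0},
  ],
  claw=0.6,
)

```text
time_s: 7.4
tool_pos: [0.4772, -0.2206, 0.238]
orientation: [2.33, 2.098, 0.002]
force: [0.2, -0.5, 0.4]
grip_width: 0.0517
finger_force: 0.0
```

Emit:
play_rows(
  commands=[
    {"xyz": [0.2,0,0],"yaw": 0},
    {"xyz": [0.2,0,0],"yaw": 0},
    {"xyz": [0.2,0,0],"yaw": 0},
    {"xyz": [0,0,0],"yaw": 0},
    {"xyz": [0,0,0],"yaw": 0},
  ],
  claw=1,
)

```text
time_s: 7.9
tool_pos: [0.4885, -0.0999, 0.234]
orientation: [2.332, 2.104, 0.0]
force: [0.2, -0.3, 0.6]
grip_width: 0.0855
finger_force: 0.0
```

```bash
python3 - <<'E'
from rig import *
from h import *
s=read_state();print(s["tool_pos"],s["orientation"],s["joints"].round(2))
for n in("wrist","top"):
    f=grab_frame(n);cv2.imwrite("pics/%s3.png"%n,f["img"][...,::-1]);P=cloud(f)
    reg=(abs(P[...,0]-.484)<.08)&(abs(P[...,1]+.12)<.12)
    a=P[reg&(abs(P[...,2]-.036)<.006)&col(f,"green")]
    if len(a)>4:print(n,"green",len(a),cv2.minAreaRect((a[:,:2]*1000).astype(np.float32)))
    b=P[reg&(P[...,2]>.11)&(P[...,2]<.15)&(P[...,1]<-.15)]
    if len(b):print("ball/bar top",len(b),np.median(b,0),b.min(0),b.max(0))
E
```

```text
[ 0.48852995 -0.0998638   0.23402567] [2.33204815e+00 2.10438852e+00 1.03363973e-04] [-0.37  0.22 -0.15  1.19 -0.    1.31]
wrist green 3353 ((483.262451171875, -117.57896423339844), (77.00039672851562, 48.23868942260742), 84.48937225341797)
ball/bar top 1115 [ 0.47544489 -0.19849184  0.13448551] [ 0.46311079 -0.22067785  0.122422  ] [ 0.48505263 -0.17023834  0.14095857]
top green 5 ((482.3317565917969, -122.09523010253906), (2.731337547302246, 41.09587478637695), 86.74190521240234)
```

View pics/wrist3.png

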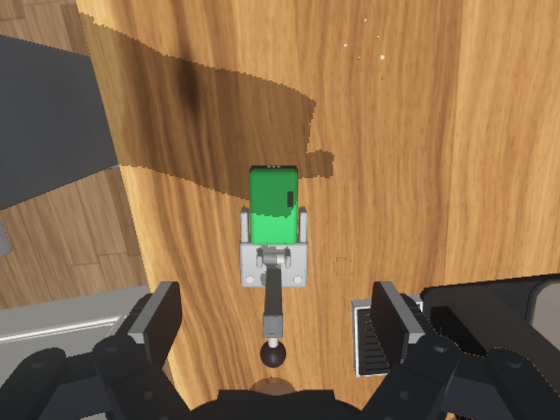

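The wrist view shows the pack free at (274,205) with the bar swung back and its ball at (273,353). I'll descend astride the front part of the pack.

Emit:
play_rows(
  commands=[
    {"xyz": [0,-0.016,0.15],"yaw": 0},
    {"xyz": [0,0,0.2],"yaw": 0},
    {"xyz": [0,0,0.2],"yaw": 0},
    {"xyz": [0,0,0.2],"yaw": 0},
    {"xyz": [0,0,0.12],"yaw": 0},
    {"xyz": [0,0,0.08],"yaw": 0},
    {"xyz": [0,0,0.05],"yaw": 0},
    {"xyz": [0,0,0],"yaw": 0},
    {"xyz": [0,0,0],"yaw": 0},
  ],
)

```text
time_s: 8.9
tool_pos: [0.4856, -0.1007, 0.0343]
orientation: [2.335, 2.101, 0.0]
force: [-0.5, -1.0, 0.7]
grip_width: 0.0856
finger_force: 0.0
```

Emit:
play_rows(
  commands=[
    {"xyz": [0,0,0],"yaw": 0},
    {"xyz": [0,0,0],"yaw": 0},
    {"xyz": [0,0,0],"yaw": 0},
    {"xyz": [0,0,0],"yaw": 0},
    {"xyz": [0,0,0],"yaw": 0},
    {"xyz": [0,0,0],"yaw": 0},
  ],
  claw=0.4,
  newtons=25,
)

```text
time_s: 9.5
tool_pos: [0.4856, -0.1003, 0.0344]
orientation: [2.333, 2.102, 0.001]
force: [-1.3, 0.2, 5.9]
grip_width: 0.0498
finger_force: 25.8
```

Gripped at 49.8 mm. Next I'll slide 84 mm straight along tool x.

Emit:
play_rows(
  commands=[
    {"xyz": [0.03,0,0],"yaw": 0},
    {"xyz": [0.05,0,0],"yaw": 0},
    {"xyz": [0.05,0,0],"yaw": 0},
    {"xyz": [0.05,0,0],"yaw": 0},
    {"xyz": [0.06,0,0],"yaw": 0},
    {"xyz": [0.06,0,0],"yaw": 0},
    {"xyz": [0.06,0,0],"yaw": 0},
    {"xyz": [0.04,0,0],"yaw": 0},
    {"xyz": [0.02,0,0],"yaw": 0},
    {"xyz": [0,0,0],"yaw": 0},
  ],
)

```text
time_s: 10.5
tool_pos: [0.4947, -0.0159, 0.0345]
orientation: [2.333, 2.103, 0.002]
force: [1.2, 2.1, 7.1]
grip_width: 0.0497
finger_force: 26.0
```

Emit:
play_rows(
  commands=[
    {"xyz": [0,0,0],"yaw": 0},
    {"xyz": [0,0,0],"yaw": 0},
    {"xyz": [0,0,0],"yaw": 0},
  ],
)

```text
time_s: 10.8
tool_pos: [0.4946, -0.016, 0.0344]
orientation: [2.334, 2.103, 0.003]
force: [1.2, 4.3, 8.2]
grip_width: 0.0498
finger_force: 26.0
```

Emit:
play_rows(
  commands=[
    {"xyz": [0,0,0],"yaw": 0},
    {"xyz": [0,0,0],"yaw": 0},
    {"xyz": [0,0,0],"yaw": 0},
    {"xyz": [0,0,0],"yaw": 0},
    {"xyz": [0,0,0],"yaw": 0},
  ],
  claw=1,
)

```text
time_s: 11.3
tool_pos: [0.4939, -0.0166, 0.0337]
orientation: [-2.334, -2.102, 0.0]
force: [0.7, -0.6, -0.4]
grip_width: 0.0849
finger_force: 0.0
```

Emit:
play_rows(
  commands=[
    {"xyz": [0,0,-0.05],"yaw": 0},
    {"xyz": [0,0,-0.15],"yaw": 0},
    {"xyz": [0,0,-0.2],"yaw": 0},
    {"xyz": [0,0,-0.2],"yaw": 0},
    {"xyz": [0,0,-0.15],"yaw": 0},
    {"xyz": [0,0,-0.1],"yaw": 0},
    {"xyz": [0,0,0],"yaw": 0},
    {"xyz": [0,0,0],"yaw": 0},
    {"xyz": [0,0,0],"yaw": 0},
  ],
)

```text
time_s: 12.2
tool_pos: [0.4935, -0.0165, 0.2031]
orientation: [-2.334, -2.102, 0.001]
force: [-0.4, -0.1, 0.5]
grip_width: 0.0854
finger_force: 0.0
```

```bash
python3 - <<'E'
from rig import *
from h import *
f=grab_frame("wrist");P=cloud(f);s=grab_frame("side")
cv2.imwrite("pics/fin.png",np.hstack([f["img"],s["img"]])[::1,:,::-1][:, :][::1] if 0 else cv2.resize(np.hstack([f["img"],s["img"]])[...,::-1],(800,300)))
a=P[(abs(P[...,0]-.49)<.08)&(abs(P[...,1]+.04)<.12)&(abs(P[...,2]-.036)<.006)&col(f,"green")]
print(cv2.minAreaRect((a[:,:2]*1000).astype(np.float32)),np.percentile(a[:,2],[5,50,95]))
E
```

```text
((491.93121337890625, -33.60240936279297), (77.72171783447266, 48.171146392822266), 84.44049835205078) [0.03266141 0.03469586 0.03591684]
```

View pics/fin.png

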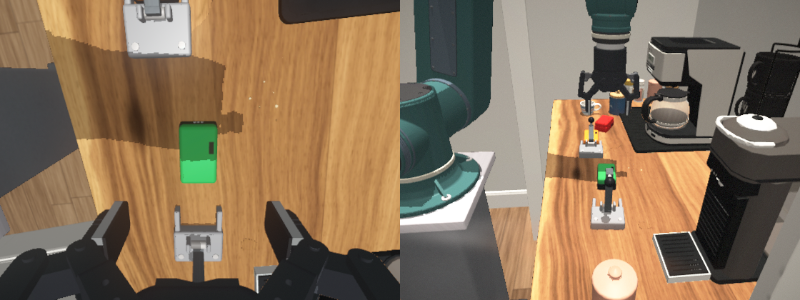

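The picture shows the green pack flat at (198,153) and clear of the guides, about 84 mm out. In the side half the green bar is upright at (608,190), the orange dock is undisturbed and the gripper is clear.

```bash
python3 -c "
from rig import *
print(sign_off())"
```

```text
the job is handed in; nothing more can be done
None
```

I raised the green bar to about upright and slid the green pack about 84 mm straight out. The pack now lies flat and released, clear of the guides. I left the orange pack and its bar alone and handed the job in at about 12 s; the hand-in returned no verdict.

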